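# Knock a jammed bench dog out of its storage tube

## Task

A brass bench dog has jammed in the mouth of the orange storage tube. Pick the tube up, tip it mouth-down over the green knock box and tap its rim on the middle of the steel edge at the back of the box until the dog comes loose and drops into the tray, then lay the empty orange tube down in both saddles of the wooden cradle and let go. Leave the blue tube and the other things on the bench where they are.

Things in the scene. Friction and masses are not known exactly. Their poses are not given: they have to be found in the camera images.
- tube_center (a point): Orange square plastic tube, 130 mm long, 46 x 46 mm outside, 32 x 32 mm bore, walls 7 mm, 0.12 kg, lying on the bench; three black ribs mark its closed end. The point is its middle, 23 mm above its underside. x runs along the tube from the open mouth to the closed end, z up. At the start the mouth points roughly at the robot.
- tube_mouth (a point): Centre of the orange tube's open mouth, 65 mm from its middle towards -x. The rim round the bore is a flat face 7 mm wide.
- dog_center (a point): Brass bench dog, 80 mm long, 0.15 kg: head 28 mm across and 20 mm long, shank 21 mm across. The point is half-way along its axis; x runs from head to foot. At the start it is in the orange tube, head in the mouth and 2 mm proud of the rim, pinched by two sprung rubber lips just inside the mouth.
- edge_mid (a point): Middle of the knocking edge: the rounded top (2.5 mm radius) of an upright steel plate, 5 mm thick, 130 mm wide, along the back of the green knock box; the point is the top of the edge, 95 mm above the bench. x points level from the tray out over the back of the box, away from the robot; y runs along the edge.
- tray_mid (a point): Centre of the floor (4 mm above the bench) of the knock box's open tray, 170 mm (x) by 130 mm (y) outside, with walls 48 mm high; axes as for the edge. The tray lies on the robot's side of the steel plate.
- cradle_seat (a point): Wooden cradle, fixed: two saddles 14 mm thick, 100 mm apart. The point is midway between them at seat height, 45 mm above the bench; x is the direction in which the tube lies (either way round). Slots 52 mm wide, wider at the top; cheeks about 64 mm high. A seated tube has its middle 23 mm above this point. 86 mm of room for fingers between the saddles, 10 mm thick base board below.
- empty_tube_center (a point): Blue tube of the same shape, empty, lying on the bench; leave it alone. The point is its middle.
- tape_measure: Yellow tape measure 39 x 68 x 62 mm, origin under its middle; leave alone.
- block_0: Wooden block 45 x 90 x 45 mm, origin under its middle; leave alone.
- collar_30: Grey spacer ring 49 mm across, 30 mm high, origin under its middle; leave alone.
- tube: The orange tube again; origin at the centre of its underside.
- dog: The bench dog again, origin at its middle. The lips hold it even mouth-down; each sharp tap of the rim (about 0.15 to 0.3 m/s along the tube) shakes it out by a few millimetres at most, so one to several taps are needed. After about 18 mm it slides out by itself if the tube slopes down by 35 degrees or more.
- knock_box: The knock box, fixed; origin on the bench at the foot of the plate. The tube is best brought from the back with its mouth pointing down and towards the tray (-x), so that the lower strip of the rim hits the edge while the bore stays free above it; the dog then drops into the tray.

How it is judged (in metres and radians):
On the way, in this order (a step that is already met when the one before it is completed fails the run):
1. the orange tube is lifted off the bench with the dog still jammed in it (height (world z) of tube_center above 0.1 m and x of dog_center in the frame of tube_center above -0.045 m), for 0.1 s.
2. the tube is tipped mouth-down by at least 25 degrees with its mouth at the knock box's steel edge, the dog still in it (angle between tube_center's own x axis and vertical below 1.13 rad and distance between tube_mouth and edge_mid below 0.11 m and x of dog_center in the frame of tube_center above -0.045 m), for 0.1 s.
3. the tipped tube's rim is tapped on the steel plate with the dog still in the tube (angle between tube_center's own x axis and vertical below 1.13 rad and contact force between tube and knock_box above 3 N and distance between tube_mouth and edge_mid below 0.085 m and x of dog_center in the frame of tube_center above -0.08 m).
4. the dog has dropped out of the tube into the tray (x of dog_center in the frame of tray_mid between -0.085 and 0.085 m and y of dog_center in the frame of tray_mid between -0.063 and 0.063 m and z of dog_center in the frame of tray_mid below 0.045 m and distance between dog_center and tube_center above 0.1 m), for 0.1 s.
At the end, for the whole second after the job is handed in: The bench dog lies at rest in the knock box's tray; the orange tube lies at rest down in both saddles of the cradle, along it within 7 degrees, its middle within 20 mm of the cradle's middle along its length and within 8 mm across, and seated within 6 mm of full depth (x of dog_center in the frame of tray_mid between -0.085 and 0.085 m and y of dog_center in the frame of tray_mid between -0.063 and 0.063 m and z of dog_center in the frame of tray_mid below 0.045 m and linear speed of dog below 0.03 m/s and x of tube_center in the frame of cradle_seat between -0.02 and 0.02 m and y of tube_center in the frame of cradle_seat between -0.008 and 0.008 m and z of tube_center in the frame of cradle_seat between 0.017 and 0.029 m and angle between the x axis of tube_center and the x axis of cradle_seat, either way round below 0.12 rad and linear speed of tube below 0.02 m/s); the robot touches nothing.
It fails at once if the blue tube is moved by more than 25 mm (distance of empty_tube_center from where it was at the start of the episode above 0.025 m).
It fails at once if another thing on the bench is moved by more than 25 mm (distance of any of tape_measure, block_0, collar_30 from where it was at the start of the episode above 0.025 m).
It also fails if it takes over 51 s, if anything falls off the work surface, if the arm or the gripper's body presses on something with over 40 N, if the wrist force passes 120 N, or if a joint passes its speed limit or range.

## Robot

A 7-joint arm with a two-finger parallel gripper is mounted at the origin on a cart in front of the work surface, level with it; the furniture and walls round the work are solid. World frame = base frame: x ahead of the robot, y to its left, z up, the work surface at z = 0. Lengths are in mm, angles in rad, forces in N, time in s.
With the tool pointing down it reaches from about 400 to 875 mm from the base axis. Payload 19.3 kg.
Tool frame: the origin (TCP) lies at the very end of the fingers, on their centre line; the grasp point (between the pads) lies 19 mm behind it (grip_point_offset is the z of the grasp point in the tool frame, in mm); z points along the fingers, y is the line along which they close (so a half turn about z gives the same grasp; the last joint's range is limited). The gripper opens to 85 mm and grips with 20 to 120 N. Pads are 22 mm wide; open, the fingers measure 114 mm over their backs; the gripper's body (76 mm by 85 mm) begins 54 mm behind the grasp point. The pads swing forward as they close: fully open they stand 13 mm farther back than shut.
Start: joints at [-1.262, 0.521, -0.036, 1.599, 0.021, 1.021, -0.113], TCP at [231.146, 580.677, 231.291] pointing down, gripper open.
Joint ranges: [-2.91, 2.91], [-0.3, 2.13], [-1.5, 1.42], [0.17, 2.43], [-1.26, 4.41], [0.16, 1.93], [-2.52, 2.52]. Speed limits (rad/s): [1.89, 1.89, 2.39, 2.39, 3.01, 3.01, 3.01].

## Interface

Orientations are given as a 3x3 rotation matrix whose columns are the frame's x, y, z axes.
In Python, from workcell import movep, movel, goto_joints, open_gripper, clamp, wait, inverse_kinematics, read_state, camera, PlanningError, finish_job, grip_point_offset gives the robot as it stands. Calls block until the motion is done:
- movep(position, orientation): joint-space move of the TCP to a pose.
- movel(position, frame=None, max_speed=150, guard=None): straight line of the TCP; frame=None keeps the orientation; max_speed is the mean speed in mm/s. With guard (N) it stops when the force on the tool has changed by that much, and returns True; else False.
- goto_joints(angles): joint-space move.
- open_gripper() and clamp(): open the fingers fully, or close them until they stop; the grip force is fixed at half the most.
- wait(seconds).
- inverse_kinematics(position, orientation): joint angles nearest the present ones, or None.
- read_state(): the state.
- camera(name): name is "side" or "top" or "wrist"; returns a dict with "image" (420x560x3 uint8, blue, green, red), "range_z" (420x560 float32, mm along the optical axis (not along the pixel's ray), 0 where there is no reading), "fx", "fy", "cx", "cy" (pixels), "cam_to_world" (4x4, takes a point from camera to world coordinates). Camera axes: x right, y up, looking along -z (the intrinsics and any distortion apply to the point x, -y, -z); pixel columns grow to the right and rows downward; lengths in mm; the calibration is good to about 2 mm. A picture is of the moment at which its call begins.
A pose or a line that the arm cannot do raises PlanningError and nothing moves.
- finish_job(): hands the job in; it is judged then, once.
The state is a dict: "time": time; "qpos": joint angles; "qvel": joint speeds; "joint_efforts": joint torques, N m; "eef_pos": TCP position; "tool_rot": TCP orientation; "ft_force": force on the tool from outside, world axes, zero at the start; "torque": the same for the moment, N m; "finger_gap": finger opening in mm; "gripper_force": force on a finger pad.
Only numpy, scipy, OpenCV 4.12 (cv2) and the standard library are available. Lean on these libraries where they do the work, as an engineer would, in place of code of your own. Each camera call takes 0.05 s, during which the arm holds its last target. There are 200 camera calls.

## Working session

There is one attempt and no reset: what is moved stays moved. The work goes in short steps, each a Python script; the robot and the scene stay as the last script left them, time stands still between calls to the robot, and variables do not carry over. Pictures are saved under pics/ and viewed, at most 11 in all, crops included, and the job is handed in when it is done.

```bash
ls; mkdir -p pics
cat > h.py <<'E'
import numpy as np, cv2
from workcell import *
def cloud(c):
    z=c["range_z"].astype(float); v,u=np.mgrid[:z.shape[0],:z.shape[1]]
    p=np.stack([(u-c["cx"])/c["fx"]*z,-(v-c["cy"])/c["fy"]*z,-z,np.ones_like(z)],-1)
    w=(p@np.array(c["cam_to_world"]).T)[...,:3]; w[z<=0]=np.nan
    return w
E
python3 - <<'E'
from h import *
for n in("top","side"):
    c=camera(n); np.savez(f"pics/{n}0.npz",w=cloud(c),im=c["image"]); cv2.imwrite(f"pics/{n}0.png",c["image"])
    print(n,c["fx"],np.round(c["cam_to_world"],2).tolist(),[k for k in c])
print(grip_point_offset,read_state())
E
```

```text
pics
top 406.8149079030172 [[0.02, 0.98, -0.19, 422.83], [-1.0, 0.03, 0.04, 110.62], [0.05, 0.19, 0.98, 908.04], [0.0, 0.0, 0.0, 1.0]] ['image', 'range_z', 'fx', 'fy', 'cx', 'cy', 'cam_to_world']
side 489.32274314782404 [[0.99, 0.07, -0.11, 458.93], [-0.13, 0.43, -0.89, -976.4], [-0.01, 0.9, 0.43, 597.14], [0.0, 0.0, 0.0, 1.0]] ['image', 'range_z', 'fx', 'fy', 'cx', 'cy', 'cam_to_world']
-18.700000000000003 {'time': 0.1, 'qpos': array([-1.26216202,  0.52196872, -0.03633317,  1.59994153,  0.02121458,
        1.02108687, -0.11280148]), 'qvel': array([-4.61850140e-04, -8.78996966e-04,  6.01266155e-05, -1.79424694e-03,
       -1.15145767e-03,  8.71890151e-04,  4.85751883e-04]), 'joint_efforts': array([ 3.39421720e-03, -9.28480339e+01,  1.98367462e+00, -3.70531440e+01,
        1.80755829e-02,  5.37299726e-03, -1.39455346e-05]), 'eef_pos': array([231.07073249, 580.39780862, 230.77769563]), 'tool_rot': array([[-9.29096388e-01,  3.69837547e-01, -3.01305154e-04],
       [ 3.69837661e-01,  9.29095881e-01, -9.73459490e-04],
       [-8.00804921e-05, -1.01587169e-03, -9.99999481e-01]]), 'ft_force': array([ 0.1445232 ,  0.11530205, -0.09929443]), 'torque': array([-0.00661058, -0.01854136, -0.0331705 ]), 'gripper_force': 0.0, 'finger_gap': 85.42824887817181}
```

View pics/top0.png

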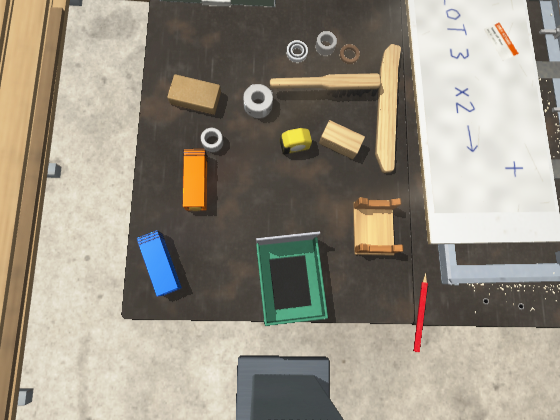

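View pics/side0.png

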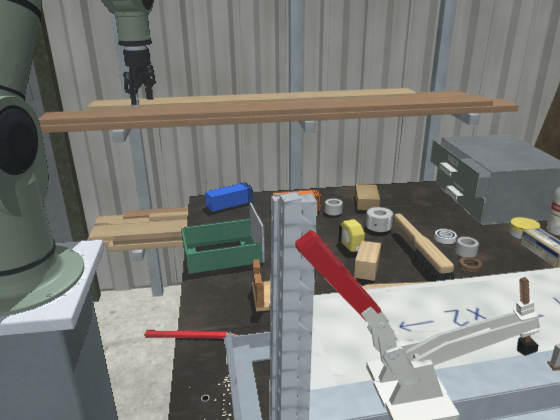

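The top view shows the orange tube at (195,180) with its ribs on the far side, the knock box plate at (288,238), the cradle saddles at (378,203) and (381,249), and blue at (157,263). The side view is partly blocked by a post. Next I'll measure from the top point cloud.

Run:
```python
from h import *
d=np.load("pics/top0.npz"); w,im=d["w"],d["im"]; hsv=cv2.cvtColor(im,cv2.COLOR_BGR2HSV)
H,S,V=[hsv[...,i].astype(int) for i in range(3)]
def box(u0,v0,u1,v1):
    m=np.zeros(H.shape,bool); m[v0:v1,u0:u1]=1; return m
def rep(n,m):
    p=w[m&np.isfinite(w[...,2])]; 
    r=cv2.minAreaRect(p[:,:2].astype(np.float32)); print(n,len(p),"z",np.round(np.percentile(p[:,2],[2,50,98]),1),"c",np.round(r[0],1),"size",np.round(r[1],1),"ang",round(r[2],1)); return p,np.round(cv2.boxPoints(r),0).tolist()
z=w[...,2]
print("table z",np.nanmedian(z[280:300,190:230]))
print(rep("orange",box(175,140,215,220)&(z>40)&(z<56))[1])
print(rep("blue",box(130,225,185,300)&(z>40)&(z<56))[1])
print(rep("plate",box(245,225,330,250)&(z>85)&(z<105))[1])
print(rep("boxwalls",box(245,225,335,330)&(z>40)&(z<58))[1])
print(rep("tray",box(245,240,335,330)&(z>-3)&(z<12)&(V>0)&box(272,255,310,305))[1])
print(rep("cradle cheeks",box(345,190,410,262)&(z>55)&(z<75))[1])
print(rep("cradle near",box(345,228,410,262)&(z>56)&(z<75))[1])
print(rep("cradle far",box(345,190,410,228)&(z>56)&(z<75))[1])
print(rep("cradle seat",box(345,190,410,262)&(z>40)&(z<50))[1])
print(rep("cradle base",box(345,190,410,262)&(z>6)&(z<15))[1])
for n,b in dict(col=(200,125,225,155),tape=(278,122,315,158),ring=(240,82,275,120),blk=(320,120,368,160)).items(): rep(n,box(*b)&(z>20)&(z<90))
for v in range(198,256,3): print(v,np.round(z[v,350:406:3]).tolist())
```

```text
table z 0.31205698224300704
orange 1251 z [43.1 46.5 49.4] c [663.4 255. ] size [129.3  47.4] ang 3.1
[[598.0, 275.0], [600.0, 228.0], [729.0, 235.0], [727.0, 282.0]]
blue 1422 z [43.2 46.4 49.4] c [478.  321.1] size [130.2  47.2] ang 23.4
[[409.0, 317.0], [428.0, 274.0], [547.0, 325.0], [528.0, 369.0]]
plate 188 z [85.9 94.5 97.8] c [533.9  52. ] size [  5.2 129. ] ang 7.4
[[523.0, 116.0], [540.0, -12.0], [545.0, -12.0], [528.0, 116.0]]
boxwalls 717 z [41.1 50.5 54.8] c [447.3  40.1] size [172.1 132.1] ang 7.6
[[353.0, 94.0], [371.0, -37.0], [541.0, -14.0], [524.0, 117.0]]
tray 1896 z [2.  5.4 8.7] c [449.5  37.5] size [106.7  83. ] ang 1.1
[[395.0, 78.0], [397.0, -5.0], [504.0, -3.0], [502.0, 80.0]]
cradle cheeks 257 z [56.2 62.1 68. ] c [ 568.8 -149. ] size [114.3  92.7] ang 0.5
[[511.0, -103.0], [512.0, -196.0], [626.0, -195.0], [626.0, -102.0]]
cradle near 127 z [56.3 62.2 67.9] c [ 518.6 -149.4] size [13.4 92.7] ang 0.8
[[511.0, -103.0], [513.0, -196.0], [526.0, -196.0], [525.0, -103.0]]
cradle far 125 z [56.5 62.2 68.2] c [ 618.4 -148.7] size [14.4 92.5] ang 0.0
[[611.0, -102.
[... 2194 characters left out ...]
0, -0.0, 1.0, -3.0, 1.0]
240 [1.0, 2.0, 10.0, 8.0, 11.0, 7.0, 12.0, 12.0, 11.0, 10.0, 14.0, 12.0, 10.0, 9.0, 11.0, 0.0, -2.0, -1.0, -1.0]
243 [1.0, 1.0, 9.0, 8.0, 10.0, 12.0, 11.0, 10.0, 10.0, 8.0, 10.0, 11.0, 9.0, 13.0, 7.0, 1.0, 2.0, -2.0, -3.0]
246 [-2.0, 1.0, 26.0, 55.0, 67.0, 62.0, 57.0, 46.0, 45.0, 47.0, 47.0, 45.0, 47.0, 43.0, 53.0, 62.0, 63.0, 67.0, -2.0]
249 [2.0, 1.0, 24.0, 53.0, 65.0, 62.0, 57.0, 48.0, 45.0, 44.0, 46.0, 45.0, 43.0, 44.0, 55.0, 57.0, 63.0, 65.0, 1.0]
252 [0.0, 0.0, 12.0, 11.0, 16.0, 19.0, 19.0, 17.0, 18.0, 21.0, 21.0, 25.0, 28.0, 30.0, 26.0, 30.0, 3.0, 1.0, 1.0]
255 [0.0, 3.0, 3.0, 3.0, 2.0, -1.0, 0.0, 1.0, 1.0, -1.0, nan, 1.0, 3.0, -2.0, -1.0, 2.0, 0.0, 1.0, -0.0]
```

```bash
cat >> h.py <<'E'
G=19.0
def tubeR(yaw,a):
    """tube axes: heading yaw (deg), closed end raised by a (deg)"""
    y,a=np.radians([yaw,a]); h=np.array([np.cos(y),np.sin(y),0]); k=np.array([0,0,1.])
    tx=np.cos(a)*h+np.sin(a)*k; tz=-np.sin(a)*h+np.cos(a)*k
    return np.c_[tx,np.cross(tz,tx),tz]
def tool(T): return np.c_[-T[:,0],T[:,1],-T[:,2]]
ZT=-18.0   # TCP height in the tube frame (tube centre = origin)
def tcp(center,T,dx=0): return np.array(center)+T@[dx,0,ZT]
O=np.array([663.4,255.0,23.]); TO=tubeR(3.1,0)
EDGE=np.array([533.9,52.0,95.]); EYAW=7.5
C=np.array([568.5,-149.0,68.]); TC=tubeR(0.45,0)
def knock(a,back,off=-19.5,drop=0):
    """tube centre when the rim strip is `back` mm short of contact"""
    T=tubeR(EYAW,a); p=EDGE-[0,0,2.5]+2.5*T[:,0]+back*T[:,0]
    return p-T@[-65,0,off],T
E
python3 - <<'E'
from h import *
for n,(p,T) in dict(above=(O+[0,0,130],TO),grasp=(O,TO),k40=knock(45,40),k0=knock(45,0),k50=knock(50,40),cr=(C,TC),cru=(C+[0,0,120],TC)).items():
    q=inverse_kinematics(tcp(p,T),tool(T)); print(n,np.round(tcp(p,T),1),None if q is None else np.round(q,2))
movep(tcp(O+[0,0,110],TO),tool(TO)); print(read_state()["time"])
c=camera("wrist"); cv2.imwrite("pics/w1.png",c["image"]); np.savez("pics/w1.npz",w=cloud(c),im=c["image"])
w=cloud(c); z=w[...,2]; p=w[(z>40)&(z<52)&(np.hypot(w[...,0]-663,w[...,1]-255)<90)]
print(len(p)); r=cv2.minAreaRect(p[:,:2].astype(np.float32)); print(r,np.median(p[:,2]))
E
```

```text
above [663.4 255.  135. ] [-0.42  0.76 -0.05  1.42  0.04  0.96  1.14]
grasp [663.4 255.    5. ] [-0.4   0.92 -0.08  1.47  0.1   0.76  1.1 ]
k40 [608.2  61.8 169.6] [ 0.7   0.8  -1.27  2.3   2.11  0.86 -0.3 ]
k0 [580.2  58.1 141.3] [ 0.11  0.53 -0.44  2.4   2.68  0.6  -1.13]
k50 [601.3  60.9 175.8] [ 0.08  0.48 -0.4   2.39  2.75  0.63 -1.2 ]
cr [ 568.5 -149.    50. ] [ 0.12  0.71  0.05  1.83 -0.06  0.61  1.78]
cru [ 568.5 -149.   170. ] [-0.05  0.55  0.3   1.77 -0.21  0.85  1.92]
2.0917
10212
((664.3250732421875, 254.548095703125), (130.08740234375, 46.91993713378906), 2.791994571685791) 45.61612929725814
```

View pics/w1.png

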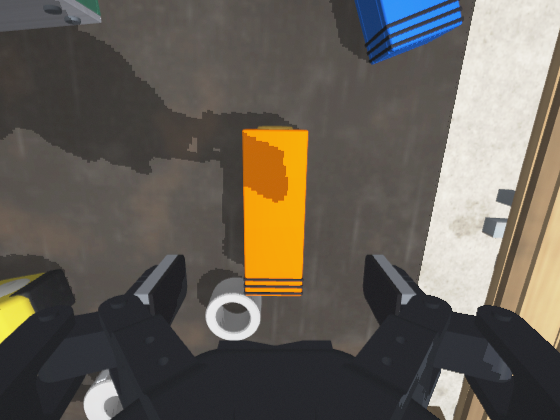

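The wrist view shows the orange tube upright in the picture from (275,128), with the dog head peeking out, to (273,295), and the collar beside its closed end. Its position agrees with the first measurement to 1 mm. Knock poses sit near joint limits, so I'll scan the options.

```bash
sed -i 's/^O=.*/O=np.array([664.0,254.7,23.]); TO=tubeR(2.9,0)/' h.py
python3 - <<'E'
from h import *
lo=np.array([-2.91,-.3,-1.5,.17,-1.26,.16,-2.52]);hi=np.array([2.91,2.13,1.42,2.43,4.41,1.93,2.52])
F=np.diag([-1,-1,1])
for b in (-15,0,15):   # tool tilt in tube's plane: b>0 hand leans to closed end
  t=np.radians(b); B=np.array([[np.cos(t),0,np.sin(t)],[0,1,0],[-np.sin(t),0,np.cos(t)]])
  for a in (35,42,50,60):
    for dx in (0,15):
      for f in (0,1):
        o=[]
        for back in (-5,45):
            p,T=knock(a,back); g=p+T@[dx,0,1]; R=tool(T@B); R=R@F if f else R
            q=inverse_kinematics(g+R[:,2]*19,R)
            o.append(None if q is None else (np.round(q,2).tolist(),round(float(min((q-lo).min(),(hi-q).min())),2)))
        if all(o): print(b,a,dx,f,o)
E
```

```text
-15 35 0 0 [([0.4, 0.7, -0.82, 2.43, 2.57, 0.87, -0.87], 0.0), ([0.39, 0.64, -0.8, 2.32, 2.51, 0.72, -0.82], 0.11)]
-15 35 15 0 [([0.4, 0.68, -0.82, 2.39, 2.56, 0.82, -0.86], 0.04), ([0.39, 0.62, -0.79, 2.29, 2.48, 0.68, -0.79], 0.14)]
-15 35 15 1 [([0.57, 0.8, -1.07, 2.39, 2.43, 0.92, 2.52], -0.0), ([0.44, 0.65, -0.86, 2.29, 2.44, 0.71, 2.41], 0.11)]
0 35 0 0 [([0.26, 0.53, -0.62, 2.27, 2.14, 0.4, -0.56], 0.16), ([0.1, 0.48, -0.41, 2.17, 1.95, 0.25, -0.39], 0.09)]
0 35 0 1 [([0.12, 0.5, -0.45, 2.28, 2.28, 0.34, 2.41], 0.11), ([-0.54, 0.5, 0.41, 2.2, 3.91, 0.19, 0.66], 0.03)]
0 35 15 0 [([0.22, 0.52, -0.57, 2.24, 2.09, 0.36, -0.51], 0.19), ([0.03, 0.47, -0.32, 2.14, 1.87, 0.2, -0.33], 0.04)]
0 35 15 1 [([0.13, 0.49, -0.45, 2.25, 2.19, 0.31, 2.5], 0.02), ([-0.68, 0.54, 0.61, 2.17, 4.27, 0.27, 0.28], 0.11)]
0 42 0 0 [([0.36, 0.59, -0.76, 2.36, 2.39, 0.61, -0.77], 0.07), ([0.31, 0.51, -0.68, 2.26, 2.27, 0.46, -0.67], 0.17)]
0 42 0 1 [([0.44, 0.62, -0.86, 2.36, 2.32, 0.65, 2.47], 0.05), ([0.29, 0.51, -0.65, 2.26, 2.29, 0.45, 2.45], 0.07)]
0 42 15 0 [([0.35, 0.56, -0.74, 2.33, 2.36, 0.56,
[... 892 characters left out ...]
0 0 0 [([0.26, 0.5, -0.62, 2.3, 2.14, 0.39, -0.58], 0.13), ([0.09, 0.41, -0.39, 2.21, 1.91, 0.22, -0.38], 0.06)]
15 50 0 1 [([0.12, 0.47, -0.45, 2.31, 2.29, 0.33, 2.39], 0.12), ([-0.71, 0.47, 0.62, 2.25, 4.17, 0.25, 0.39], 0.09)]
15 50 15 0 [([0.22, 0.47, -0.57, 2.28, 2.09, 0.34, -0.53], 0.15), ([0.59, 0.58, -1.07, 2.16, 1.63, 0.56, 0.03], 0.27)]
15 50 15 1 [([0.13, 0.45, -0.45, 2.28, 2.19, 0.3, 2.49], 0.03), ([-0.7, 0.46, 0.62, 2.22, 4.33, 0.22, 0.24], 0.06)]
15 60 15 0 [([0.38, 0.54, -0.78, 2.41, 2.45, 0.65, -0.85], 0.02), ([0.34, 0.43, -0.71, 2.33, 2.36, 0.47, -0.78], 0.1)]
15 60 15 1 [([0.44, 0.57, -0.86, 2.41, 2.4, 0.67, 2.36], 0.02), ([0.45, 0.47, -0.86, 2.33, 2.26, 0.52, 2.49], 0.03)]
```

```bash
cat >> h.py <<'E'
b=np.radians(25); B=np.array([[np.cos(b),0,np.sin(b)],[0,1,0],[-np.sin(b),0,np.cos(b)]])
GP=np.array([8,0,4.])          # grasp point in the tube frame
def pose(p,T):
    R=tool(T@B); return p+T@GP+R[:,2]*19,R
A=41
E
python3 - <<'E'
from h import *
for n,(p,T) in dict(above=(O+[0,0,80],TO),grasp=(O,TO),up=(O+[0,0,200],TO),k60=knock(A,60),k40=knock(A,40),k0=knock(A,-10),cr=(C,TC),cru=(C+[0,0,100],TC)).items():
    q=inverse_kinematics(*pose(p,T)); print(n,np.round(pose(p,T)[0],1),None if q is None else np.round(q,2))
E
```

```text
above [664.  254.7  89.8] [-0.34  1.07 -0.1   0.96 -0.06  1.53  1.22]
grasp [664.  254.7   9.8] [-0.34  1.16 -0.11  0.97 -0.05  1.43  1.24]
up [664.  254.7 209.8] [-0.35  0.97 -0.1   0.87 -0.07  1.71  1.21]
k60 [625.2  64.  180.9] [-0.15  0.47 -0.07  1.89  0.11  0.51  1.4 ]
k40 [610.2  62.  167.7] [-0.16  0.46 -0.07  1.94  0.12  0.47  1.39]
k0 [572.8  57.1 134.9] [-0.17  0.47 -0.06  2.06  0.15  0.35  1.35]
cr [ 568.5 -149.    54.8] [ 0.15  0.91 -0.04  1.43  0.09  1.24  1.65]
cru [ 568.5 -149.   154.8] [ 0.16  0.79 -0.06  1.39  0.09  1.4   1.65]
```

Run:
```python
from h import *
movep(*pose(O+[0,0,80],TO)); 
print(movel(pose(O,TO)[0],max_speed=120,guard=15), read_state()["eef_pos"], read_state()["ft_force"])
clamp(); s=read_state(); print(s["finger_gap"],s["gripper_force"],s["time"])
movel(pose(O+[0,0,130],TO)[0],max_speed=150); wait(.2)
s=read_state(); print(s["finger_gap"],s["ft_force"],s["time"])
c=camera("side"); cv2.imwrite("pics/s2.png",cv2.resize(c["image"][90:260,180:400],None,fx=3,fy=3))
```

```text
False [664.34421269 254.84025688  10.26427462] [ 0.17598805 -0.12714861  0.5370237 ]
45.34801230109992 61.796564161777496 4.0583
45.43636734316857 [ 1.12391454 -0.86293727 -2.27591171] 5.275
```

View pics/s2.png

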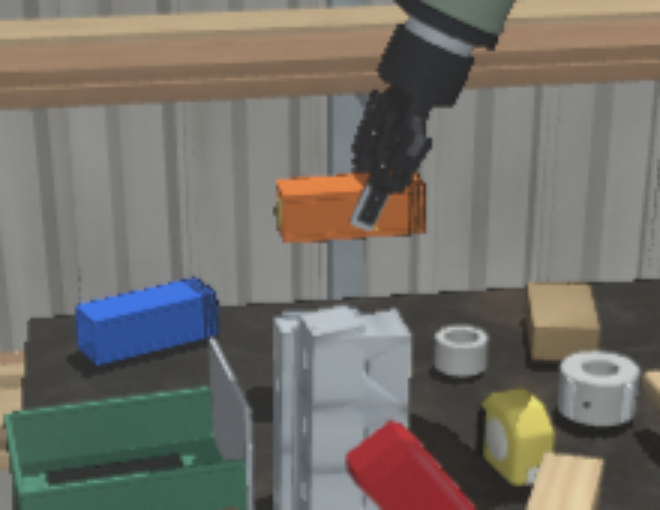

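The side view shows the tube level in the grip at (350,208), with the dog head still at the mouth (278,210). Next is the knock pose and a gentle touch to find the edge.

Run:
```python
from h import *
p,T=knock(A,60)
movep(*pose(p+[0,0,20],T)); movel(pose(p,T)[0]); wait(.1)
s=read_state(); print(s["time"],s["ft_force"])
movel(pose(*knock(A,12))[0],max_speed=150); wait(.1); 
print(movel(pose(*knock(A,-6))[0],max_speed=30,guard=6))
s=read_state(); p0,_=pose(*knock(A,0)); print("past contact (tube frame)",T.T@(s["eef_pos"]-p0),s["ft_force"],s["time"])
for n in("side","top","wrist"):
    c=camera(n); cv2.imwrite(f"pics/{n}3.png",c["image"])
    np.savez(f"pics/{n}3.npz",w=cloud(c),im=c["image"])
a=cv2.imread("pics/side3.png")[140:300,160:360]; b_=cv2.imread("pics/top3.png")[180:340,230:430]
cv2.imwrite("pics/k3.png",np.vstack([np.hstack([cv2.resize(a,(400,300)),cv2.resize(b_,(400,300))]),np.hstack([cv2.resize(cv2.imread("pics/wrist3.png"),(400,300)),np.zeros((300,400,3),np.uint8)])]))
```

```text
6.8417 [ 0.73863442 -0.27405498 -1.54374376]
True
past contact (tube frame) [ 0.79069485  0.09601693 -0.23712585] [ 3.36840873  0.45776966 -0.70631202] 7.85
```

View pics/k3.png

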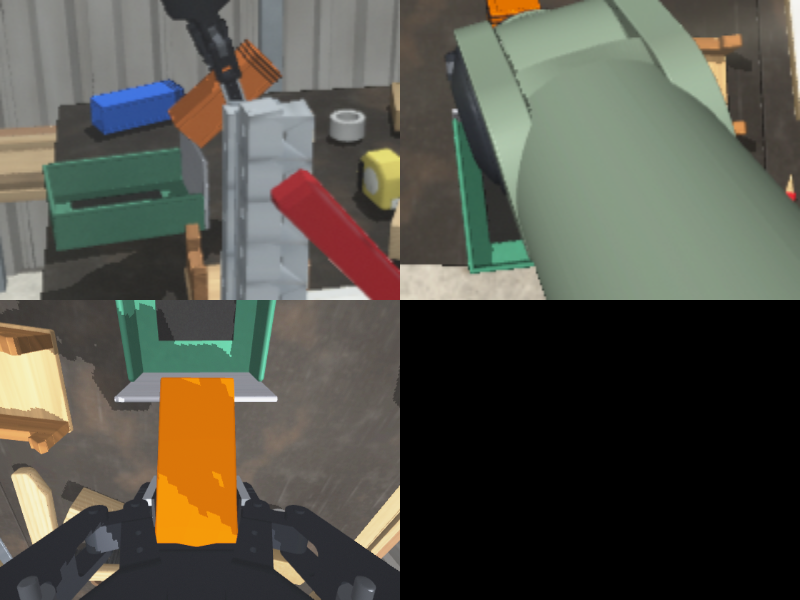

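Contact came 0.8 mm from where I predicted, and the wrist view shows the tube centred on the plate (rim at (197,378), plate from x=117 to 277). Now I'll tap, watching the weight.

```bash
cat >> h.py <<'E'
def taps(n,back=20,through=14,v=150,g=15):
    T=knock(A,0)[1]; p0=pose(*knock(A,0))[0]
    for i in range(n):
        movel(pose(*knock(A,back))[0],max_speed=150); wait(.25)
        f=np.mean([(wait(.02),read_state()["ft_force"])[1] for _ in range(4)],0)
        hit=movel(pose(*knock(A,-through))[0],max_speed=v,guard=g); s=read_state()
        print(i,"before",np.round(f,2),"hit",hit,"past",np.round(T.T@(s["eef_pos"]-p0),1),np.round(s["ft_force"],1),"t",round(s["time"],2))
    movel(pose(*knock(A,back))[0],max_speed=150); wait(.25)
    print("after",np.round(np.mean([(wait(.02),read_state()["ft_force"])[1] for _ in range(4)],0),2),read_state()["time"])
E
python3 - <<'E'
from h import *
taps(2)
c=camera("side"); np.savez("pics/side4.npz",w=cloud(c),im=c["image"]); cv2.imwrite("pics/side4.png",cv2.resize(c["image"][140:260,180:340],None,fx=4.5,fy=4.5,interpolation=cv2.INTER_CUBIC))
E
```

```text
0 before [-0.24 -0.3  -3.1 ] hit True past [-3.3  0.4 -0.4] [-0.2  0.1 -2.9] t 8.84
1 before [-0.05  0.2  -2.27] hit True past [-8.   0.3 -0.3] [ 0.2 -0.4 -2.8] t 9.71
after [ 0.12 -0.3  -2.73] 10.3583
```

View pics/side4.png

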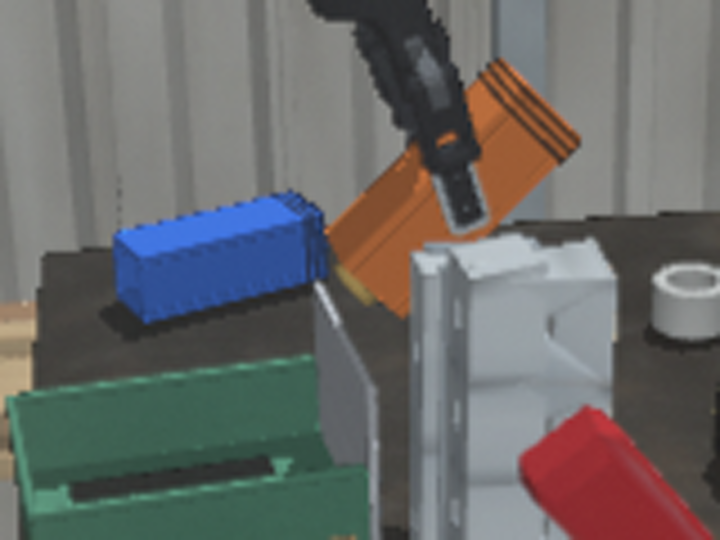

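Brass is visible about 5 mm out at (355,285), so the dog is moving. The tube also slips about 4 mm in the grip per tap, so I'll track that and use a lighter guard.

```bash
cat >> h.py <<'E'
def taps2(n,slip,back=20,through=10,v=150,g=8):
    T=knock(A,0)[1]; p0=pose(*knock(A,0))[0]
    for i in range(n):
        movel(pose(*knock(A,back-slip))[0],max_speed=150); wait(.25)
        hit=movel(pose(*knock(A,-through-slip))[0],max_speed=v,guard=g); s=read_state()
        q=T.T@(s["eef_pos"]-p0); print(i,"hit",hit,"past",np.round(q,1),"t",round(s["time"],2))
        if hit: slip=max(slip,-q[0])
    movel(pose(*knock(A,back-slip))[0],max_speed=150); wait(.25)
    print("after",np.round(np.mean([(wait(.02),read_state()["ft_force"])[1] for _ in range(4)],0),2),read_state()["time"])
    return slip
E
python3 - <<'E'
from h import *
print(taps2(2,6.5))
c=camera("side"); np.savez("pics/side5.npz",w=cloud(c),im=c["image"]); cv2.imwrite("pics/side5.png",cv2.resize(c["image"][140:260,180:340],None,fx=4.5,fy=4.5,interpolation=cv2.INTER_CUBIC))
E
```

```text
0 hit True past [-11.    0.2  -0.4] t 11.15
1 hit True past [-15.4   0.1  -0.4] t 11.92
after [ 0.12 -0.32 -2.66] 12.5083
15.4485762225779
```

View pics/side5.png

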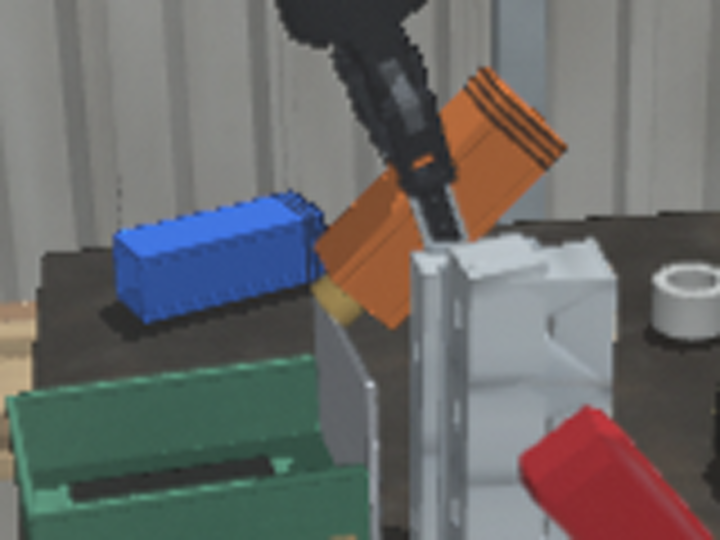

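The dog is now about 12 mm out, at (337,300), and the tube angle is unchanged. Two more taps should do it.

Run:
```python
from h import *
s=taps2(1,14.5); s=taps2(1,s-1); print(s)
c=camera("side"); np.savez("pics/side6.npz",w=cloud(c),im=c["image"]); cv2.imwrite("pics/side6.png",cv2.resize(c["image"][140:260,180:340],None,fx=4.5,fy=4.5,interpolation=cv2.INTER_CUBIC))
```

```text
0 hit True past [-19.    0.3  -0.4] t 13.3
after [ 0.26  0.37 -1.47] 13.8917
0 hit True past [-22.5   0.2  -0.4] t 14.63
after [-0.4   0.05 -0.74] 15.225
22.451760557374747
```

View pics/side6.png

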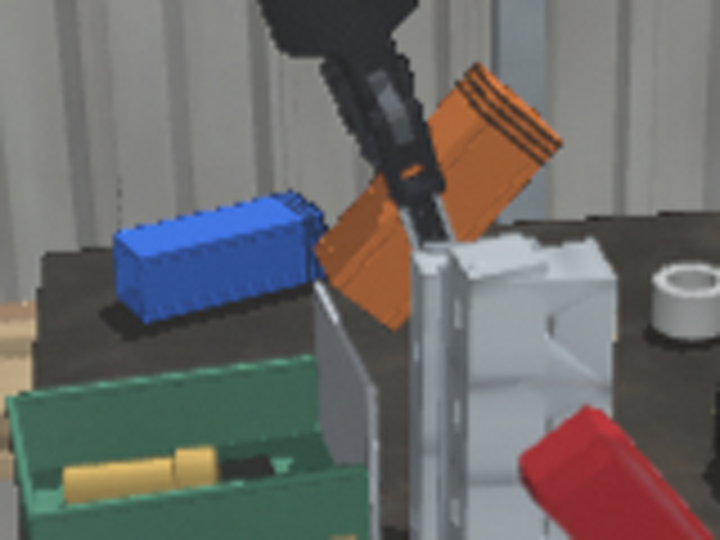

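The dog is lying in the tray at (140,470) and the tube is empty. Moving above the cradle with the grasp offset updated, I'll check the tube's pose with the wrist camera.

Run:
```python
from h import *
import h
s=read_state(); movel(s["eef_pos"]+[20,0,70],max_speed=200)
h.GP[:]=[8-22,0,4]
movep(*pose(C+[0,0,70],TC)); wait(.2)
c=camera("wrist"); w=cloud(c); np.savez("pics/w7.npz",w=w,im=c["image"]); cv2.imwrite("pics/w7.png",c["image"])
hsv=cv2.cvtColor(c["image"],cv2.COLOR_BGR2HSV).astype(int)
m=(hsv[...,0]>5)&(hsv[...,0]<17)&(hsv[...,1]>170)&np.isfinite(w[...,2])&(w[...,2]>135)
p=w[m]; q=(p-(C+[0,0,70]))@TC   # in the expected tube frame
print(len(p),np.percentile(q,[1,5,50,95,99],axis=0).round(1).tolist())
t=q[(abs(q[:,2]-23)<6)]; k=np.linalg.lstsq(np.c_[t[:,0],t[:,1],np.ones(len(t))],t[:,2],rcond=None)[0]; print("plane",k,len(t))
print(cv2.minAreaRect(t[:,:2].astype(np.float32)),read_state()["time"])
```

```text
15147 [[-65.0, -22.1, 19.7], [-62.0, -20.5, 20.4], [-14.7, -2.9, 23.9], [7.6, 19.9, 26.0], [9.7, 22.6, 26.5]]
plane [ 7.26870314e-02 -6.31480064e-04  2.50673815e+01] 15147
((-27.361854553222656, 0.6204662322998047), (77.45181274414062, 46.933204650878906), 0.16917826235294342) 16.95
```

View pics/w7.png

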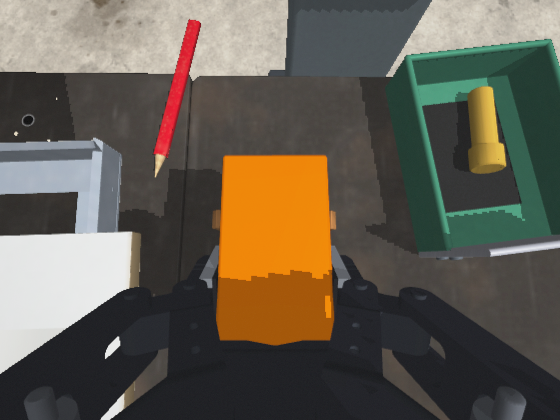

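The wrist view shows the tube square over the cradle with its mouth rim at (275,155), its middle 1 mm from target, and the dog in the tray at (485,130). The plane fit says the closed end is 4° high, so I'll level it and then lower under guard.

Run:
```python
from h import *
import h
h.GP[:]=[-14,0,4]; T=tubeR(0.45,-4.2); D=C+[1,-.4,-1]
movel(*pose(D+[0,0,40],T),max_speed=80); wait(.2)
c=camera("wrist"); w=cloud(c); hsv=cv2.cvtColor(c["image"],cv2.COLOR_BGR2HSV).astype(int)
m=(hsv[...,0]>5)&(hsv[...,0]<17)&(hsv[...,1]>170)&np.isfinite(w[...,2])&(w[...,2]>110)
q=(w[m]-(C+[0,0,40]))@TC; print(np.linalg.lstsq(np.c_[q[:,0],q[:,1],np.ones(len(q))],q[:,2],rcond=None)[0],cv2.minAreaRect(q[:,:2].astype(np.float32)))
hit=movel(pose(D,T)[0],max_speed=40,guard=8); s=read_state(); print(hit,s["eef_pos"]-pose(D,T)[0],s["ft_force"],s["time"])
```

```text
[ 7.06872836e-05 -3.88163322e-04  2.41350962e+01] ((-25.05255126953125, -1.368917465209961), (77.8551254272461, 46.61692810058594), 0.7201042771339417)
False [ 0.14323975 -0.02998882  0.25478552] [-0.20291286  0.26911378 -1.60993825] 18.8667
```

Level, and no contact yet. I'll lower a little further to touch, then release.

Run:
```python
from h import *
s=read_state(); p=s["eef_pos"]
print(movel(p-[0,0,5],max_speed=15,guard=5)); s=read_state(); print(s["eef_pos"]-p,s["ft_force"])
open_gripper(); wait(.2)
movel(s["eef_pos"]+[0,0,110],max_speed=150); wait(.2)
c=camera("wrist"); w=cloud(c); cv2.imwrite("pics/w8.png",c["image"]); hsv=cv2.cvtColor(c["image"],cv2.COLOR_BGR2HSV).astype(int)
m=(hsv[...,0]>5)&(hsv[...,0]<17)&(hsv[...,1]>170)&np.isfinite(w[...,2])&(w[...,2]>75)
q=(w[m]-C)@TC; print(np.linalg.lstsq(np.c_[q[:,0],q[:,1],np.ones(len(q))],q[:,2],rcond=None)[0],cv2.minAreaRect(q[:,:2].astype(np.float32)),read_state()["time"],read_state()["finger_gap"])
```

```text
True
[ 0.13584749 -0.03675267 -1.1895372 ] [0.04429609 0.22729848 9.92345118]
[ 0.09104118  0.08691763 26.0219829 ] ((-13.78812026977539, -1.5061016082763672), (97.47571563720703, 45.91650390625), 0.13629336655139923) 20.925 85.6690969088334
```

View pics/w8.png

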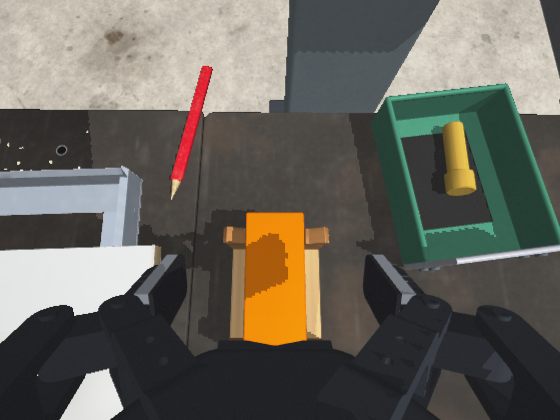

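The wrist view shows the tube between the cheeks, with its mouth end at (275,213) over the near saddle. The tilt fit may be polluted by outliers, so I'll check with the top camera once the arm is clear, and hand in if it's good.

Run:
```python
from h import *
movep([500,330,330],tool(TO)); wait(.2)
c=camera("top"); w=cloud(c); hsv=cv2.cvtColor(c["image"],cv2.COLOR_BGR2HSV).astype(int)
q=(w-C)@TC
m=(hsv[...,0]>5)&(hsv[...,0]<17)&(hsv[...,1]>200)&(abs(q[...,0])<90)&(abs(q[...,1])<50)&(q[...,2]>15)
p=q[m]; print(len(p),cv2.minAreaRect(p[:,:2].astype(np.float32)))
for a in range(-60,60,20):
    k=p[(p[:,0]>a)&(p[:,0]<a+20)&(abs(p[:,1])<15)]; print(a,len(k),np.median(k[:,2]).round(1))
i=c["image"]; cv2.imwrite("pics/t9.png",cv2.resize(i[180:335,240:430],None,fx=3,fy=3)); print(read_state()["time"])
```

```text
579 ((-1.3352432250976562, 0.1895904541015625), (124.22735595703125, 47.06484603881836), 0.5873685479164124)
-60 0 nan
-40 0 nan
-20 3 21.8
0 91 23.3
20 129 23.1
40 80 23.7
23.025
  return _methods._mean(a, axis=axis, dtype=dtype,
  ret = ret.dtype.type(ret / rcount)
```

View pics/t9.png

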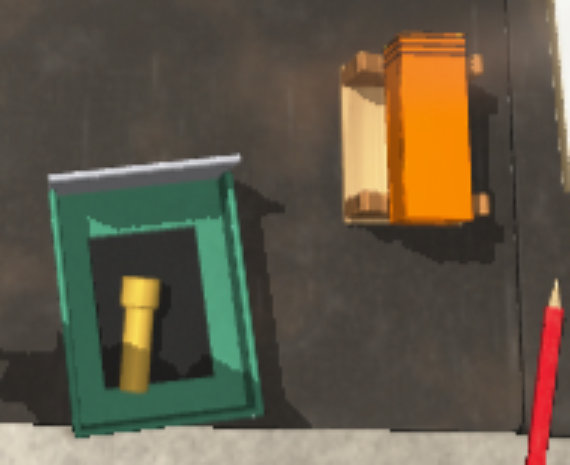

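The top view shows the tube in both saddles at (430,130), with its top at full-depth height, flat and centred. The dog is lying in the tray at (138,335), so I'm handing in.

```bash
python3 -c "
from workcell import finish_job
print(finish_job())"
```

```text
the job is handed in; nothing more can be done
None
```

The job is handed in (no verdict was returned): in the last pictures the bench dog lay in the knock box's tray and the empty orange tube lay centred and fully down in both cradle saddles, with the arm clear at about 23 s of the 51 s allowed.

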